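# Find a clay cup's high spot on the banding wheel and true it up with the centring gauge

## Robot

A 6-joint arm with a two-finger parallel gripper is mounted at the origin on a cart in front of the work surface, level with it; the furniture and walls round the work are solid. World frame = base frame: x ahead of the robot, y to its left, z up, the work surface at z = 0. Lengths are in m, angles in rad, forces in N, time in s.
With the tool pointing down it reaches from about 0.3 to 0.825 m from the base axis. Payload 5.4 kg.
Tool frame: the origin (TCP) lies at the very end of the fingers, on their centre line; the grasp point (between the pads) lies robot.hold_point_z behind it (robot.hold_point_z is the distance from the TCP to the grasp point, in m); z points along the fingers, y is the line along which they close (so a half turn about z gives the same grasp; the last joint's range is limited). The gripper opens to 92 mm and grips with 3 to 60 N. Pads are 20 mm wide; open, the fingers measure 128 mm over their backs; the gripper's body (75 mm by 189 mm) begins 69 mm behind the grasp point.
Start: joints at [0.901, 0.158, 1.597, -0, 1.386, -0.21], TCP at [0.255, 0.515, 0.189] pointing down, gripper open.
Joint ranges: [-2.91, 2.91], [-0.94, 2.29], [0.18, 2.7], [-1.29, 4.43], [0.17, 2.64], [-3, 3]. Speed limits (rad/s): [2.57, 2.57, 3.14, 3.14, 3.14, 3.14].

## Interface

Orientations are given as a unit quaternion [w, x, y, z].
In Python, from station import robot gives the robot as it stands.
- The arm moves only by the shell command python3 drive.py [OPENING] [FORCE], which reads ROWS from standard input. ROWS is a JSON list of rows, 1 to 5 of them, each an object with the fields x, y, z (the shift in normalised numbers (1 is 0.25 m)), rx, ry, rz (a rotation vector in parts of the range, where 1.0 means 2 rad); a field left out counts as zero; each row is the pose to reach, as a shift and turn from the pose commanded when the command began, along the tool's axes at that moment; what a row does not reach only later rows make up. A row lasts 1/8 s, in which the tool goes at most 0.0625 m and 0.188 rad, less where a joint would pass 70% of its speed; a pose out of reach is approached as far as the arm can. OPENING is the finger opening in m, set as the command begins (- or left out keeps the last). The fingers move at their own pace and stop on an object; FORCE is the grip in N (left out, the last holds). Time passes only in rows, so rows that do not move let the fingers close. It prints the time, the measured TCP pose, the force, the opening and the grip force at its end. Input that does not fit is refused with a message, and nothing moves.
- robot.get_state(): the state, without advancing time (a new reading comes with each control period).
- robot.get_image(name): name is "side" or "top" or "wrist"; returns the picture (400x640x3 uint8, red, green, blue); there is no depth.
- robot.camera_params(name): a dict with "vertical_fov" (degrees; the focal length in pixels is half the picture's height over the tangent of half this angle, whatever the lens; pixels are square), "cx", "cy" (the principal point, pixels), "k1" (the pictures are not rectified: a ray, as slopes to the right and down, at radius r is drawn at 1 + k1 r^2 times it, then the intrinsics apply), "origin" and "attitude" of the camera in the world. Camera axes: x right, y down, z forward; pixel columns grow to the right and rows downward; lengths in m; the calibration is good to about 2 mm. A picture is of the moment at which its call begins: read the wrist's pose just before it. camera_params takes no time and is no camera call; for the wrist camera it gives the pose at the moment of the call.
- robot.job_done(): hands the job in; it is judged then, once.
The state is a dict: "t": time; "joints": joint angles; "qd": joint speeds; "effort": joint torques, N m; "position": TCP position; "ee_rot": TCP orientation; "wrist_force": force on the tool from outside, world axes, zero at the start; "torque": the same for the moment, N m; "width": finger opening in m; "finger_force": force on a finger pad.
Only numpy, scipy, OpenCV 4.12 (cv2) and the standard library are available. Lean on these libraries where they do the work, as an engineer would, in place of code of your own. Each camera call takes 0.05 s, during which the arm holds its last target. There are 200 camera calls.

## Task

The clay cup stands off-centre on the banding wheel. Turn the wheel slowly by its head until the cup's high spot, the side that runs out furthest from the axle, stands in line with the gauge's pointer, and leave the wheel standing still there; then push the pointer in by its knob as far as its stop, so that it shoves the cup true to the axle, and draw the pointer fully back again. The clay still takes finger marks, so do not touch the cup itself, keep it upright, and leave the other things on the bench where they are.

Things in the scene. Friction and masses are not known exactly. Their poses are not given: they have to be found in the camera images.
- pinch_cup: grey, unfired clay cup, open at the top, 66 mm across the rim, 52 mm across the foot, 59 mm tall, about 0.16 kg; it stands loose, 15 to 25 mm off-centre, on the wheel's head and rides round with it. Origin at the centre of its foot's underside, z up. Its high spot lies on the ray from the wheel's axle through this origin
- wheel_center (a point): point on the axle of the banding wheel, on the flat top of its head, 112 mm above the worktop. The head is a grey cast disc 200 mm across and 18 mm thick, with fine concentric rings on top, on a green conical base; it turns freely about the vertical axle
- banding_wheel_head (a joint): angle of the wheel's head, rad, growing anticlockwise from above, without end. The heavy head (about 0.011 kg m2) drags a little (0.02 N m plus 0.05 N m per rad/s): let go at 1 rad/s it runs on about 0.1 rad. A fingertip pressed (3 to 15 N) on its bare top near the edge, 87 mm from the axle, and moved gently round the axle takes it along; jerks slip
- centring_gauge: centring gauge, fixed on the worktop beside the wheel: dark steel foot 96 x 84 x 14 mm, round post, on it a grey clamp block 30 x 34 x 40 mm (top at 149 mm) through which the steel pointer slides. Origin under the foot's middle, 160 mm from the axle, below the pointer's line; x runs along the pointer from knob to tip and points exactly at the axle; z up
- pointer (a joint): how far the pointer is pushed towards the axle, m: 0 fully drawn back (its front collar at the clamp block), 0.032 fully in (its rear collar at the block; stop). It stays where it is left and needs about 2 N to slide
- pointer_tip (a point): centre of the pointer's flat round rubber pad, 15 mm across, 129 mm above the worktop, 17 mm above the wheel's head: 62 mm from the axle when drawn back, 30 mm when fully in, which is the cup's radius at that height
- pointer_knob (a point): centre of the turned dark wooden knob at the pointer's outer end: a disc 34 mm across, 14 mm thick along the pointer, with a 16 mm neck towards the clamp block; 129 mm above the worktop, 235 mm from the axle when drawn back. It can be pinched from above across its 34 mm, or pushed on its outer face
- slip_trailer: red rubber squeeze bulb with a white nozzle, 47 x 103 x 48 mm, lying on the worktop; a bystander. Origin under its middle
- caliper: wooden sliding caliper, 76 x 200 x 18 mm, lying on the worktop; a bystander. Origin under its middle
- glaze_pot_1: small plastic pot with a snap lid, 62 mm across, 65 mm tall; a bystander. Origin under its middle
- glaze_pot_3: low plastic pot with a snap lid, 68 mm across, 43 mm tall; a bystander. Origin under its middle
- tape_roll: roll of tape, 98 mm across, 24 mm tall, lying flat; a bystander. Origin under its middle

How it is judged:
On the way, in this order (a step that is already met when the one before it is completed fails the run):
1. the wheel stands still and let go, the pointer still drawn back, with the cup's high spot in line with the pointer (cup's centre within 4 mm of the pointer's line, on the pointer's side of the axle) (y of pinch_cup in the frame of centring_gauge between -0.004 and 0.004 m and x of pinch_cup in the frame of centring_gauge below 0.15 m and velocity of joint banding_wheel_head between -0.05 and 0.05 rad/s and value of joint pointer below 0.004 m and contact force between the arm and banding_wheel below 0.1 N), for 0.3 s.
2. the pointer is pushed in to its stop (within 3 mm) with the cup shoved true (value of joint pointer above 0.029 m and horizontal distance between pinch_cup and wheel_center below 0.005 m), for 0.1 s.
At the end, for the whole second after the job is handed in: The cup stands upright and at rest on the wheel's head with its centre within 5 mm of the axle, the wheel is still and the pointer is drawn back (within 4 mm of its rear stop) (horizontal distance between pinch_cup and wheel_center below 0.005 m and value of joint pointer below 0.004 m and angle between pinch_cup's own z axis and vertical below 0.1 rad and height (world z) of pinch_cup above 0.106 m and linear speed of pinch_cup below 0.02 m/s and velocity of joint banding_wheel_head between -0.05 and 0.05 rad/s); the robot touches nothing.
It fails at once if the robot touches the clay cup (contact force between the arm and pinch_cup above 0.3 N).
It fails at once if the wheel is spun fast (over 3 rad/s) (velocity of joint banding_wheel_head above 3 rad/s or velocity of joint banding_wheel_head below -3 rad/s).
It fails at once if the cup tips (over 0.3 rad) (angle between pinch_cup's own z axis and vertical above 0.3 rad).
It fails at once if another thing on the bench is shifted by more than 20 mm (distance of any of slip_trailer, caliper, glaze_pot_1, glaze_pot_3, tape_roll from where it was at the start of the episode above 0.02 m).
It also fails if it takes over 64 s, if anything falls off the work surface, if the arm or the gripper's body presses on something with over 40 N, if the wrist force passes 120 N, or if a joint passes its speed limit or range.

## Working session

There is one attempt and no reset: what is moved stays moved. The work goes in short steps, Python scripts to look and compute and a shell command to move; the robot and the scene stay as the last step left them, time stands still between calls to the robot, and variables do not carry over. Pictures are saved under pics/ and viewed, at most 10 in all, crops included, and the job is handed in when it is done.

```bash
ls; mkdir -p pics
python3 - <<'E'
from station import robot
import cv2
for n in("top","side"):
    print(n,robot.camera_params(n)); cv2.imwrite(f"pics/{n}0.png",robot.get_image(n)[:,:,::-1])
s=robot.get_state(); print(s['t'],s['position'],s['ee_rot'],robot.hold_point_z,robot.camera_params("wrist"))
E
```

```text
drive.py
pics
station.py
top {'vertical_fov': 51.335108406976175, 'cx': 325.0224717040928, 'cy': 194.73054516109136, 'k1': -0.03888515460071074, 'origin': array([0.30122379, 0.06057379, 1.21385857]), 'attitude': array([-0.08754109,  0.72831962, -0.67407397,  0.08666819])}
side {'vertical_fov': 45.96437374744205, 'cx': 312.8579181452157, 'cy': 195.80752507995584, 'k1': -0.060470824080661366, 'origin': array([ 0.22029376, -1.16469275,  0.86651081]), 'attitude': array([-0.48633277,  0.86364667, -0.11242842,  0.07038982])}
0.1 [0.25480276 0.51477418 0.1878959 ] [-3.49436319e-04  2.27876915e-01  9.73689559e-01 -7.95460067e-04] 0.0187 {'vertical_fov': 69.27229214851008, 'cx': 319.7453928371655, 'cy': 200.71567553113164, 'k1': -0.030383988594966993, 'origin': array([0.19191461, 0.54422528, 0.38456586]), 'attitude': array([0.10611186, 0.84309738, 0.52318918, 0.06480865])}
```

View pics/top0.png

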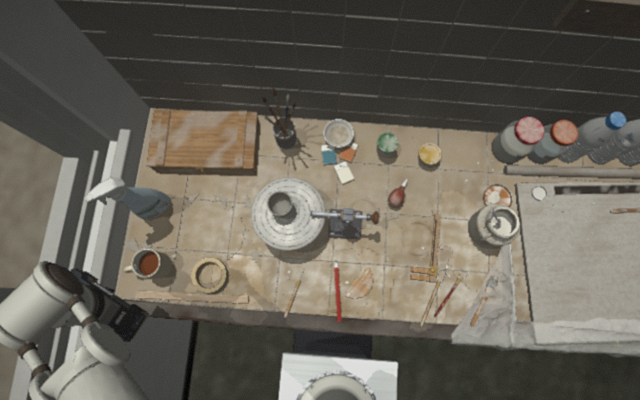

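View pics/side0.png

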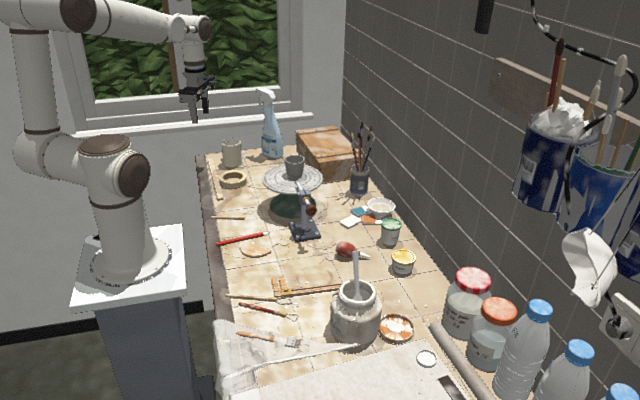

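The top view shows the wheel at about (288,214), the cup at about (281,204) and the gauge to its right with the knob at about (375,217). The side view shows the wheel at about (292,180) and the knob at about (308,208). I'll zoom in on both.

```bash
cat > h.py <<'E'
import numpy as np, cv2
from station import robot
from scipy.spatial.transform import Rotation as R
def cam(n):
    p=robot.camera_params(n); f=200/np.tan(np.radians(p['vertical_fov']/2))
    return p,f,R.from_quat(p['attitude'],scalar_first=True).as_matrix()
def ray(n,uv,c=None):
    p,f,A=c or cam(n); d=(np.array(uv,float)-[p['cx'],p['cy']])/f; x=d.copy()
    for _ in range(10): x=d/(1+p['k1']*(x@x))
    v=A@[x[0],x[1],1]; return np.array(p['origin']),v/np.linalg.norm(v)
def onz(n,uv,z,c=None):
    o,v=ray(n,uv,c); return o+v*(z-o[2])/v[2]
def proj(n,P,c=None):
    p,f,A=c or cam(n); q=(np.atleast_2d(P)-p['origin'])@A; x=q[:,:2]/q[:,2:]
    return x*(1+p['k1']*(x**2).sum(1,keepdims=True))*f+[p['cx'],p['cy']]
def tri(*rays):
    M=sum(np.eye(3)-np.outer(v,v) for o,v in rays); b=sum((np.eye(3)-np.outer(v,v))@o for o,v in rays)
    return np.linalg.solve(M,b)
E
python3 - <<'E'
from h import *
a=cv2.imread("pics/top0.png")[170:260,240:390]; b=cv2.imread("pics/side0.png")[145:245,250:400]
cv2.imwrite("pics/c1.png",cv2.resize(a,None,fx=5,fy=5,interpolation=2))
cv2.imwrite("pics/c2.png",cv2.resize(b,None,fx=5,fy=5,interpolation=2))
E
```

```text
(no output)
```

View pics/c1.png

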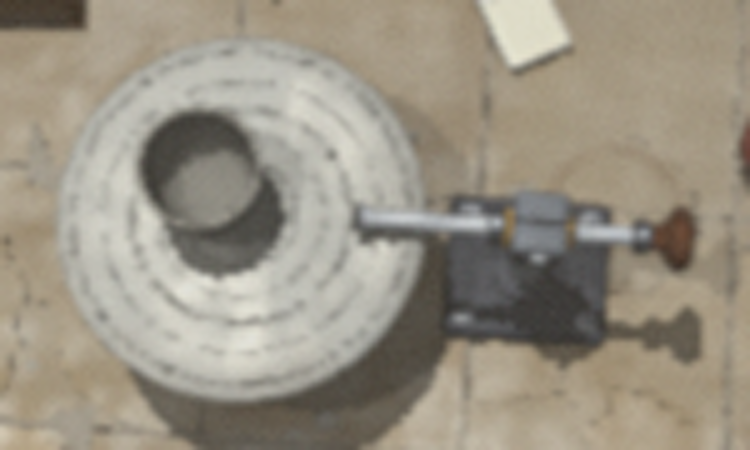

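View pics/c2.png

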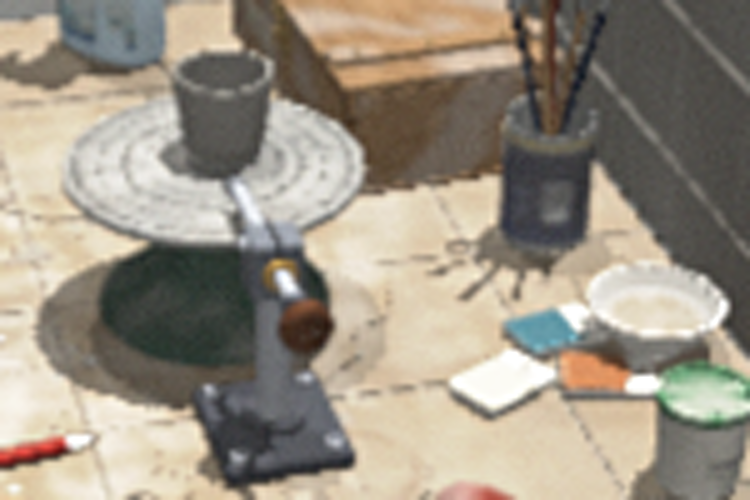

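Top crop: head spans x 58–427, y 38–402; cup rim centre (203,171); tip (363,217); knob disc about (680,240). Side crop: rim centre (223,72), knob (306,327), head left edge 62 and right edge 365.

Run:
```python
from h import *
T=lambda x,y:(240+x/5-.4,170+y/5-.4); S=lambda x,y:(250+x/5-.4,145+y/5-.4)
ct=cam("top");cs=cam("side")
# wheel: fit centre/height to extents in both views
from scipy.optimize import least_squares
a=np.linspace(0,2*np.pi,720)
def ext(n,c,P,r):
    q=proj(n,P+np.c_[r*np.cos(a),r*np.sin(a),0*a],c); return np.r_[q.min(0),q.max(0)]
ot=np.r_[T(58,38),T(427,402)]; os=np.r_[S(62,95),S(365,243)]
f=lambda P:np.r_[ext("top",ct,P,.1)-ot,(ext("side",cs,P,.1)-os)[[0,2]]]
w=least_squares(f,[.3,.1,.11],diff_step=1e-4); print("wheel",w.x,w.fun)
print("wheel@.112",onz("top",T(243,220),.112,ct))
rt=tri(ray("top",T(203,171),ct),ray("side",S(223,72),cs)); print("rim",rt, onz("top",T(203,171),.171,ct))
k=tri(ray("top",T(682,239),ct),ray("side",S(306,327),cs)); print("knob",k,onz("top",T(682,239),.129,ct))
t=onz("top",T(365,217),.129,ct); print("tip",t)
k=onz("top",T(682,239),.129,ct);W=w.x
for X in(k,t,rt): d=X[:2]-W[:2]; print(np.hypot(*d),np.degrees(np.arctan2(d[1],d[0])))
for nm,uv in dict(white=(394,143),red=(397,198)).items(): print(nm,onz("top",uv,.03,ct))
```

```text
wheel [0.52198356 0.16858896 0.10739028] [ 0.05258694  0.12796257  0.03176903 -0.36511308 -0.12459714 -0.20284679]
wheel@.112 [0.51864888 0.16776979 0.112     ]
rim [0.5321719  0.18501946 0.17018263] [0.53095403 0.18502266 0.171     ]
knob [ 0.52255119 -0.06695374  0.1310656 ] [ 0.52318807 -0.06722863  0.129     ]
tip [0.52197935 0.10162368 0.129     ]
0.23582066904769175 -89.70734531924448
0.06696528149464347 -90.00360145246708
0.019332962608973346 58.19746329746754
white [ 0.77746593 -0.12297049  0.03      ]
red [ 0.60612222 -0.13780433  0.03      ]
```

The rows are not in the units I measure in: shifts go in shares of 0.25 m and turns go in shares of 2 rad. I convert before sending: -0.165 m is -0.66, -0.13 m is -0.52.

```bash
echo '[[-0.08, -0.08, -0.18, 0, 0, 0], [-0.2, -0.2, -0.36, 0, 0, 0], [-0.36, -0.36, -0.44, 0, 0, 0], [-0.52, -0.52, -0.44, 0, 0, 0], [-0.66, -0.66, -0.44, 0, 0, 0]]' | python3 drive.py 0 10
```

```text
refused: ROWS must be a list of objects with named fields. Nothing was moved.
```

Nothing moved. I misread the format; it is a list of objects with named fields. Resending.

```bash
echo '[{"x": -0.08, "y": -0.08, "z": -0.18}, {"x": -0.2, "y": -0.2, "z": -0.36}, {"x": -0.36, "y": -0.36, "z": -0.44}, {"x": -0.52, "y": -0.52, "z": -0.44}, {"x": -0.66, "y": -0.66, "z": -0.44}]' | python3 drive.py 0 10
echo '[{"x": -0.14, "y": -0.14, "rz": 0.09}, {"x": -0.28, "y": -0.28, "rz": 0.18}, {"x": -0.44, "y": -0.4, "rz": 0.27}, {"x": -0.56, "y": -0.52, "rz": 0.36}, {"x": -0.596, "y": -0.568, "rz": 0.45}]' | python3 drive.py
echo '[{"rz": 0.075}, {"rz": 0.1055}, {"rz": 0.1055}]' | python3 drive.py
python3 - <<'E'
from h import *
s=robot.get_state(); print(s['t'],s['position'],R.from_quat(s['ee_rot'],scalar_first=True).as_matrix().round(4),s['wrist_force'],s['joints'])
c=cam("wrist"); cv2.imwrite("pics/w1.png",robot.get_image("wrist")[:,:,::-1])
np.save("w1.npy",np.r_[c[0]['origin'],c[0]['attitude']])
print(proj("wrist",[[.52,.168,.112],[.532,.185,.171],[.5225,-.067,.129]],c))
E
```

```text
t: 0.72
position: [0.3301, 0.2924, 0.2988]
ee_rot: [0.0, 0.228, 0.974, 0.0]
wrist_force: [0.1, -0.1, -0.6]
width: 0.0439
finger_force: 0.0
t: 1.35
position: [0.4006, 0.0988, 0.2982]
ee_rot: [-0.0, 0.632, 0.775, -0.0]
wrist_force: [0.2, 0.5, -0.1]
width: 0.0002
finger_force: 0.0
t: 1.72
position: [0.4001, 0.1008, 0.2984]
ee_rot: [-0.0, 0.707, 0.707, -0.0]
wrist_force: [0.4, -0.2, 0.0]
width: 0.0003
finger_force: 0.0
1.725 [0.40009466 0.10075213 0.29843223] [[-5.e-04  1.e+00 -7.e-04]
 [ 1.e+00  5.e-04  0.e+00]
 [ 0.e+00 -7.e-04 -1.e+00]] [ 0.41890257 -0.16110674  0.0254968 ] [-4.81684826e-02 -3.32810788e-01  1.84306777e+00 -6.72296897e-07
  1.63206325e+00 -4.87075161e-02]
[[413.79253033 127.58279301]
 [443.11642829 111.64517903]
 [405.93840303 296.68417419]]
```

View pics/w1.png

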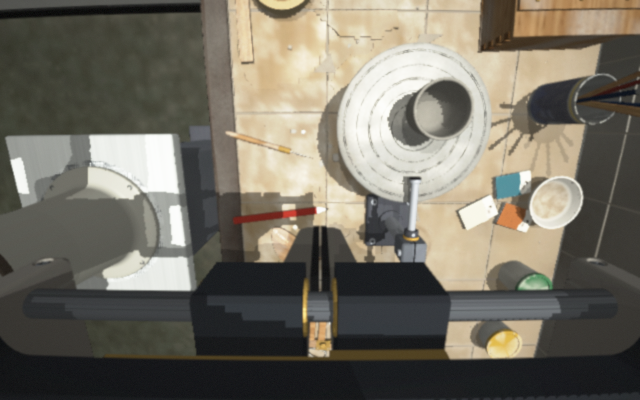

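Wrist view: head spans x 337–491, y 43–200; rim centre about (442.5,110); pointer tip about (414,180), clamp block about (412,247). The projected wheel, rim and knob points agree to within 2 px.

Run:
```python
from h import *
from scipy.optimize import least_squares
q=np.load("w1.npy"); p,f,_=cam("wrist"); p=dict(p,origin=q[:3],attitude=q[3:]); c=(p,f,R.from_quat(q[3:],scalar_first=True).as_matrix())
a=np.linspace(0,2*np.pi,720)
def ext(P,r):
    q=proj("wrist",P+np.c_[r*np.cos(a),r*np.sin(a),0*a],c); return np.r_[q.min(0),q.max(0)]
o=np.array([337.5,43,490.5,200.5])
w=least_squares(lambda P:ext(np.r_[P,.112],.1)-o,[.52,.17],diff_step=1e-4); print(w.x,w.fun)
ct=cam("top")
rim=tri(ray("wrist",(442.5,110),c),ray("top",(240+202/5-.4,170+171/5-.4),ct),ray("side",(294.2,159)))
print("rim",rim,onz("wrist",(442.5,110),.171,c),"tip",onz("wrist",(413.5,180),.129,c),"shaft",onz("wrist",(413,215),.133,c))
d=rim[:2]-w.x;print(np.hypot(*d),np.degrees(np.arctan2(*d[::-1])))
```

```text
[0.5205373 0.1691364] [-0.83963468 -0.97318975  0.87095753  1.34889289]
rim [0.53221284 0.18622777 0.16938822] [0.53116232 0.18670053 0.171     ] tip [0.51933311 0.10255573 0.129     ] shaft [0.52109183 0.05677371 0.133     ]
0.020698623137991614 55.66204874274312
```

In the tool's units: 0.17 m is 0.68, 0.09 m is 0.36.

```bash
echo '[{"x": 0.136, "y": 0.068, "z": 0.04}, {"x": 0.2708, "y": 0.1336, "z": 0.16}, {"x": 0.2708, "y": 0.1336, "z": 0.36}, {"x": 0.2708, "y": 0.1336, "z": 0.56}, {"x": 0.2708, "y": 0.1336, "z": 0.68}]' | python3 drive.py
echo '[{"z": 0.02}, {"z": 0.04}, {"z": 0.048}, {"z": 0.056}, {"z": 0.056}]' | python3 drive.py
```

```text
t: 2.4
position: [0.4319, 0.1685, 0.1259]
ee_rot: [-0.001, 0.706, 0.708, -0.001]
wrist_force: [-0.0, 0.2, 1.2]
width: 0.0006
finger_force: 0.0
t: 3.02
position: [0.4341, 0.1685, 0.1153]
ee_rot: [0.0, 0.707, 0.707, 0.0]
wrist_force: [0.1, 0.7, -0.5]
width: 0.0009
finger_force: 0.0
```

In the tool's units: 0.003 m is 0.012, 0.002 m is 0.008.

```bash
echo '[{"z": 0.004}, {"z": 0.008}, {"z": 0.012}, {"z": 0.012}]' | python3 drive.py
echo '[{"z": 0.004}, {"z": 0.004}]' | python3 drive.py
```

```text
t: 3.52
position: [0.4336, 0.1685, 0.1116]
ee_rot: [-0.0, 0.707, 0.707, -0.0]
wrist_force: [-0.4, 0.1, 0.7]
width: 0.0006
finger_force: 0.0
t: 3.78
position: [0.4337, 0.1685, 0.1107]
ee_rot: [-0.0, 0.707, 0.707, -0.0]
wrist_force: [0.1, 0.0, -0.1]
width: 0.0005
finger_force: 0.0
```

In the tool's units: 0.001 m is 0.004.

```bash
echo '[{"z": 0.004}, {"z": 0.004}]' | python3 drive.py | grep -E 'pos|wrist'
echo '[{"z": 0.004}, {"z": 0.004}]' | python3 drive.py| grep -E 'pos|wrist'
```

```text
position: [0.4337, 0.1685, 0.1097]
wrist_force: [0.2, -0.3, 0.1]
position: [0.4336, 0.1685, 0.1087]
wrist_force: [0.4, -0.3, 0.1]
```

In the tool's units: 0.001 m is 0.004.

```bash
echo '[{"z": 0.004}, {"z": 0.004}]' | python3 drive.py | grep -E 'pos|wrist'
echo '[{"z": 0.004}, {"z": 0.004}]' | python3 drive.py| grep -E 'pos|wrist'
python3 - <<'E'
from h import *
a=robot.get_image("side")[130:250,230:380,::-1]; b=robot.get_image("wrist")[40:380,120:520,::-1]
cv2.imwrite("pics/c3.png",np.hstack([cv2.resize(a,(375,300)),cv2.resize(b,(353,300))]))
E
```

```text
position: [0.4337, 0.1685, 0.1077]
wrist_force: [0.0, -0.5, 0.6]
position: [0.4336, 0.1685, 0.1067]
wrist_force: [0.1, -0.6, 0.1]
```

View pics/c3.png

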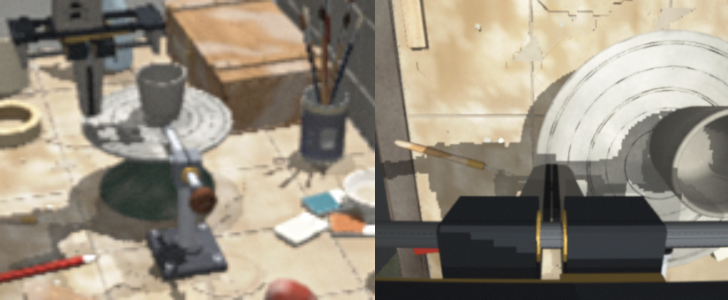

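The picture shows the closed fingertips over the near edge of the disc, at about (95,115) in the side crop. There's no contact force yet, so I'll keep feeling downward.

In the tool's units: 0.001 m is 0.004.

```bash
echo '[{"z": 0.004}, {"z": 0.004}]' | python3 drive.py | grep -E 'pos|wrist'
python3 - <<'E'
from h import *
s=robot.get_state();print(s['position'],s['wrist_force'],s['effort'])
P=s['position'];ct=cam("side")
print(proj("side",[P,[.4205,.1685,.112],[.5205,.0685,.112]],ct))
a=robot.get_image("side")[150:210,250:330,::-1];cv2.imwrite("pics/c4.png",cv2.resize(a,None,fx=8,fy=8,interpolation=2))
E
```

```text
position: [0.4337, 0.1685, 0.1057]
wrist_force: [-0.1, -0.3, -0.2]
[0.43366154 0.16848912 0.10571197] [-0.06324381 -0.31585656 -0.21215125] [-3.90956367e-03 -2.81939095e+01 -3.01083183e+01  7.20718643e-02
 -2.30458223e-03  7.86022383e-05]
[[265.89162422 182.19778985]
 [261.83005041 180.99809157]
 [298.95983742 192.40371992]]
```

View pics/c4.png

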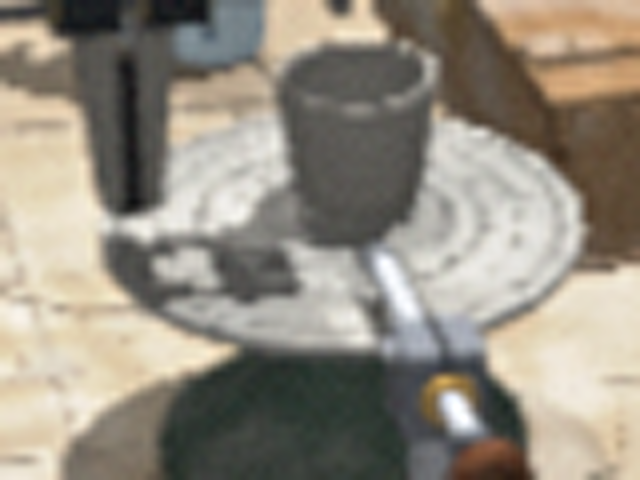

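The dark finger parts end at about (130,213) in the crop, about 5 px above the projected TCP. So the tips may still be above the head, and I'll keep descending in small steps with force checks.

In the tool's units: 0.002 m is 0.008, 0.001 m is 0.004.

```bash
for i in 1 2; do :; done; echo '[{"z": 0.004}, {"z": 0.008}]' | python3 drive.py | grep -E 'pos|wrist'
echo '[{"z": 0.004}, {"z": 0.004}]' | python3 drive.py | grep -E 'pos|wrist'
```

```text
position: [0.4337, 0.1685, 0.1037]
wrist_force: [0.3, 0.1, 0.3]
position: [0.4337, 0.1685, 0.1027]
wrist_force: [0.0, -0.7, 0.1]
```

Run:
```python
from h import *
s=robot.get_state();P=np.array(s['position']);print(s['joints'])
for n in("wrist","top","side"):
    c=cam(n); print(n,proj(n,[P,P+[0,0,.01],P+[0,0,.02],P+[.018,.01,0],P+[-.018,.01,0],[.4205,.1685,.112]],c).round(1).tolist())
a=robot.get_image("wrist")[180:300,240:400,::-1];b=robot.get_image("side")[150:210,240:320,::-1]
cv2.imwrite("pics/c5.png",np.hstack([cv2.resize(a,(400,300),interpolation=2),cv2.resize(b,(400,300),interpolation=2)]))
```

```text
[ 1.09904132e-01 -4.36051205e-02  1.98561730e+00 -6.24090385e-06
  1.19979318e+00  1.09938861e-01]
wrist [[321.3, 224.5], [321.4, 229.2], [321.5, 234.5], [346.8, 211.0], [295.9, 211.1], [302.2, 228.9]]
top [[285.1, 245.4], [284.8, 244.9], [284.5, 244.4], [282.1, 238.4], [280.7, 251.8], [284.3, 249.9]]
side [[265.9, 183.0], [265.8, 180.3], [265.7, 177.7], [270.8, 180.9], [260.0, 182.2], [261.8, 181.0]]
```

View pics/c5.png

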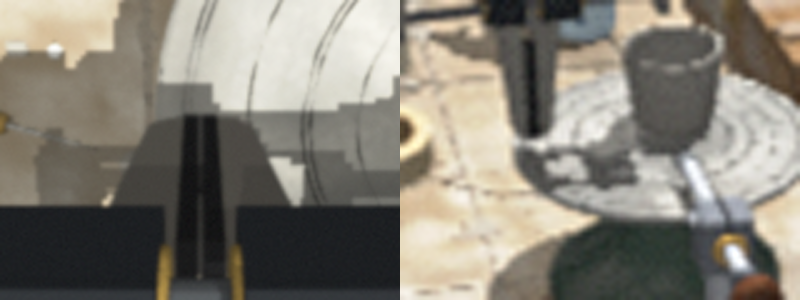

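The side view (tip about (266,177), projected TCP (266,183)) and the wrist view both put the closed fingertips about 15–20 mm above the nominal TCP. Contact should come near TCP z ≈ 0.09–0.095, so I'm continuing down.

In the tool's units: 0.003 m is 0.012, 0.002 m is 0.008.

```bash
echo '[{"z": 0.004}, {"z": 0.008}, {"z": 0.012}]' | python3 drive.py | grep -E 'pos|wrist'
echo '[{"z": 0.004}, {"z": 0.004}]' | python3 drive.py | grep -E 'pos|wrist'
echo '[{"z": 0.004}, {"z": 0.004}]' | python3 drive.py | grep -E 'pos|wrist'
```

```text
position: [0.4337, 0.1685, 0.0997]
wrist_force: [-0.2, -0.5, 0.6]
position: [0.4336, 0.1685, 0.0987]
wrist_force: [-0.8, 0.5, -0.6]
position: [0.4337, 0.1685, 0.0977]
wrist_force: [-0.2, -0.5, -0.3]
```

In the tool's units: 0.001 m is 0.004.

```bash
echo '[{"z": 0.004}, {"z": 0.004}]' | python3 drive.py | grep -E 'pos|wrist'
echo '[{"z": 0.004}, {"z": 0.004}]' | python3 drive.py | grep -E 'pos|wrist'
```

```text
position: [0.4336, 0.1685, 0.0967]
wrist_force: [-0.3, 0.3, -0.3]
position: [0.4337, 0.1685, 0.0957]
wrist_force: [0.7, 0.7, 0.2]
```

In the tool's units: 0.001 m is 0.004.

```bash
echo '[{"z": 0.004}, {"z": 0.004}]' | python3 drive.py | grep -E 'pos|wrist'
echo '[{"z": 0.004}, {"z": 0.004}]' | python3 drive.py | grep -E 'pos|wrist'
echo '[{"z": 0.004}, {"z": 0.004}]' | python3 drive.py | grep -E 't:|pos|wrist'
```

```text
position: [0.4336, 0.1685, 0.0947]
wrist_force: [0.1, -0.8, 0.5]
position: [0.4337, 0.1685, 0.0937]
wrist_force: [0.3, -0.0, 0.1]
t: 7.9
position: [0.4337, 0.1685, 0.0927]
ee_rot: [-0.0, 0.707, 0.707, -0.0]
wrist_force: [-0.4, -0.2, 0.3]
```

In the tool's units: 0.001 m is 0.004.

```bash
echo '[{"z": 0.004}, {"z": 0.004}]' | python3 drive.py | grep -E 'pos|wrist'
echo '[{"z": 0.004}, {"z": 0.004}]' | python3 drive.py | grep -E 'pos|wrist'
echo '[{"z": 0.004}, {"z": 0.004}]' | python3 drive.py | grep -E 't:|pos|wrist'
python3 - <<'E'
from h import *
s=robot.get_state();P=s['position'];print(P,proj("side",[P])[0],proj("top",[P])[0])
g=cv2.cvtColor(robot.get_image("side"),cv2.COLOR_RGB2GRAY)
print(g[165:196,256:282:2])
E
```

```text
position: [0.4337, 0.1685, 0.0917]
wrist_force: [0.1, -0.9, -0.1]
position: [0.4337, 0.1685, 0.0907]
wrist_force: [0.4, 0.4, -0.7]
t: 8.65
position: [0.4336, 0.1685, 0.0897]
ee_rot: [-0.0, 0.707, 0.707, -0.0]
wrist_force: [-0.2, -0.5, -0.7]
[0.43364652 0.16847669 0.08969468] [266.07775288 186.44134109] [285.52262526 245.98086188]
[[168 188 127  82  76  29  83  87 205 210 217 211 189]
 [193 206 136  84  80  31  82  89 190 206 198 188 198]
 [211 217 150  84  80  28  79  82 193 179 190 194 208]
 [205 213 166  82  77  28  78  84 193 191 203 202 202]
 [208 211 177  82  79  27  79  87 201 207 196 214 211]
 [213 216 185  80  77  30  72  90 213 197 207 216 202]
 [219 219 185  81  85  26  76  91 214 199 220 199 184]
 [218 219 198  82  88  27  77 106 206 211 213 197 210]
 [211 218 221  81  85  29  75 101 208 223 206 221 223]
 [217 220 234  80  85  29  77 110 223 227 211 231 215]
 [222 226 236  94  88  21  72 113 232 220 221 237 228]
 [223 230 237 113  85  22  70 132 234 191 221 237 242]
 [225 231 235 122  85  32  70 140 237 192 223 228 211]
 [225 226 232 145  86  26  71 138 194 141 165 166 150
[... 237 characters left out ...]
89  86  78  78 167 200 195 181  83  91]
 [207 195 208 213 110  83  75 156 195 173 188 124  80]
 [214 201 209 214 153  82  76 104 125 117 128 102  81]
 [222 212 210 220 214 105  78  67  80  86  88 137 117]
 [220 218 212 218 230 162  82  87 140 156 157 176 163]
 [198 181 189 183 179 168 107 117 179 159 177 184 182]
 [224 211 179 201 204 214 175 116 149 171 182 176 188]
 [229 223 202 221 224 227 221 185 114 138 148 185 183]
 [215 211 209 212 213 216 222 223 181 123  98 143 173]
 [208 216 206 206 207 205 224 226 224 199 135 117 123]
 [212 223 214 206 207 217 229 229 225 226 210 190  92]
 [215 221 219 205 205 213 223 225 226 227 231 157  65]
 [219 215 214 213 204 209 220 227 224 228 165  79  44]]
```

In the tool's units: 0.001 m is 0.004.

```bash
echo '[{"z": 0.004}, {"z": 0.004}]' | python3 drive.py | grep -E 'pos|wrist'
echo '[{"z": 0.004}, {"z": 0.004}]' | python3 drive.py | grep -E 'pos|wrist'
echo '[{"z": 0.004}, {"z": 0.004}]' | python3 drive.py | grep -E 'pos|wrist_'
```

```text
position: [0.4336, 0.1685, 0.0887]
wrist_force: [0.0, 0.1, -0.2]
position: [0.4337, 0.1685, 0.0877]
wrist_force: [-0.1, 0.4, 0.7]
position: [0.4336, 0.1685, 0.0867]
wrist_force: [0.9, 0.1, 0.5]
```

In the tool's units: 0.001 m is 0.004.

```bash
echo '[{"z": 0.004}, {"z": 0.004}]' | python3 drive.py | grep -E 'pos|wrist'
echo '[{"z": 0.004}, {"z": 0.004}]' | python3 drive.py | grep -E 'pos|wrist'
echo '[{"z": 0.004}, {"z": 0.004}]' | python3 drive.py | grep -E 'pos|wrist_'
```

```text
position: [0.4338, 0.1686, 0.0865]
wrist_force: [-3.0, -0.2, 4.6]
position: [0.4338, 0.1687, 0.0864]
wrist_force: [-6.1, -1.1, 13.0]
position: [0.4338, 0.1688, 0.0864]
wrist_force: [-9.0, -1.2, 19.4]
```

In the tool's units: -0.0012 m is -0.0048.

```bash
echo '[{"z": -0.0048}, {"z": -0.0048}]' | python3 drive.py | grep -E 'pos|wrist'
python3 - <<'E'
import numpy as np
a=np.r_[0,.04,.1,.18,.26,.34:2.5:.08,2.48,2.52,2.557]
p=.087*np.c_[np.sin(a),1-np.cos(a)]
for i in range(0,len(a)-1,5): print(a[i].round(2),a[min(i+5,len(a)-1)].round(3),(p[i+1:i+6]-p[i]).round(4).tolist())
E
```

```text
position: [0.4338, 0.1687, 0.0864]
wrist_force: [-4.5, -0.3, 10.4]
0.0 0.34 [[0.0035, 0.0001], [0.0087, 0.0004], [0.0156, 0.0014], [0.0224, 0.0029], [0.029, 0.005]]
0.34 0.74 [[0.0065, 0.0026], [0.0127, 0.0057], [0.0187, 0.0092], [0.0243, 0.0133], [0.0296, 0.0178]]
0.74 1.14 [[0.0049, 0.0049], [0.0095, 0.0102], [0.0136, 0.0158], [0.0172, 0.0217], [0.0204, 0.0279]]
1.14 1.54 [[0.0027, 0.0064], [0.0048, 0.0131], [0.0064, 0.0198], [0.0074, 0.0267], [0.0079, 0.0337]]
1.54 1.94 [[-0.0001, 0.007], [-0.0007, 0.0139], [-0.0019, 0.0207], [-0.0036, 0.0275], [-0.0058, 0.0341]]
1.94 2.34 [[-0.0028, 0.0064], [-0.006, 0.0125], [-0.0098, 0.0184], [-0.014, 0.0239], [-0.0186, 0.0291]]
2.34 2.557 [[-0.005, 0.0048], [-0.0091, 0.0081], [-0.0118, 0.0102], [-0.0145, 0.012]]
```

In the tool's units: 0.029 m is 0.116, 0.0224 m is 0.0896.

```bash
echo '[{"x": 0.014, "y": 0.0004}, {"x": 0.0348, "y": 0.0016}, {"x": 0.0624, "y": 0.0056}, {"x": 0.0896, "y": 0.0116}, {"x": 0.116, "y": 0.02}]' | python3 drive.py | grep -E 'pos|wrist'
python3 - <<'E'
from h import *
a=robot.get_image("top")[170:260,240:390,::-1]; cv2.imwrite("pics/t1.png",a)
cv2.imwrite("pics/c6.png",cv2.resize(a,None,fx=5,fy=5,interpolation=2))
E
```

```text
position: [0.4398, 0.1979, 0.0865]
wrist_force: [-1.5, -1.4, 7.8]
```

View pics/c6.png

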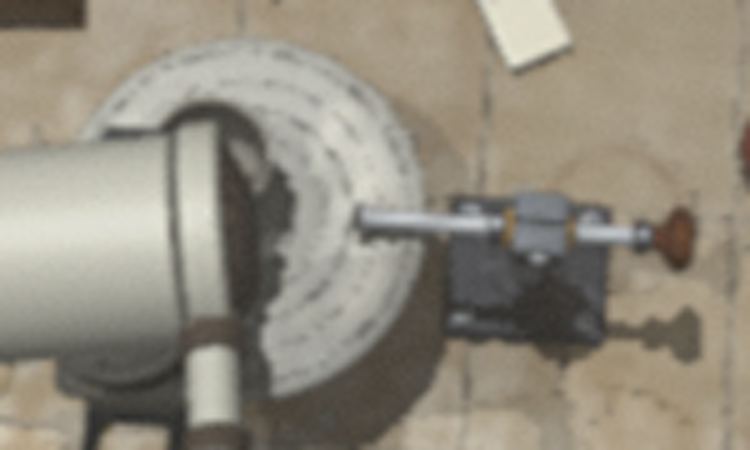

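The arm hides most of the wheel here, but the cup's right edge now shows at about (265,140), so the cup has moved round clockwise with the head. Normal force is about 8 N, and I'm carrying on.

In the tool's units: 0.0296 m is 0.1184, 0.0243 m is 0.0972.

```bash
echo '[{"x": 0.026, "y": 0.0104}, {"x": 0.0508, "y": 0.0228}, {"x": 0.0748, "y": 0.0368}, {"x": 0.0972, "y": 0.0532}, {"x": 0.1184, "y": 0.0712}]' | python3 drive.py | grep -E 'pos|wrist'
echo '[{"x": 0.0196, "y": 0.0196}, {"x": 0.038, "y": 0.0408}, {"x": 0.0544, "y": 0.0632}, {"x": 0.0688, "y": 0.0868}, {"x": 0.0816, "y": 0.1116}]' | python3 drive.py | grep -E 'pos|wrist'
echo '[{"x": 0.0108, "y": 0.0256}, {"x": 0.0192, "y": 0.0524}, {"x": 0.0256, "y": 0.0792}, {"x": 0.0296, "y": 0.1068}, {"x": 0.0316, "y": 0.1348}]' | python3 drive.py | grep -E 'pos|wrist'
```

```text
position: [0.4577, 0.2276, 0.0865]
wrist_force: [-2.3, -0.9, 7.3]
position: [0.4856, 0.248, 0.0865]
wrist_force: [-0.4, -0.1, 7.6]
position: [0.5194, 0.256, 0.0865]
wrist_force: [-0.5, 0.4, 5.5]
```

In the tool's units: 0.0341 m is 0.1364, 0.0003 m is 0.0012.

```bash
echo '[{"x": -0.0004, "y": 0.028, "z": 0.0012}, {"x": -0.0028, "y": 0.0556, "z": 0.0012}, {"x": -0.0076, "y": 0.0828, "z": 0.0012}, {"x": -0.0144, "y": 0.11, "z": 0.0012}, {"x": -0.0232, "y": 0.1364, "z": 0.0012}]' | python3 drive.py | grep -E 'pos|wrist'
echo '[{"x": -0.0112, "y": 0.0256}, {"x": -0.024, "y": 0.05}, {"x": -0.0392, "y": 0.0736}, {"x": -0.056, "y": 0.0956}, {"x": -0.0744, "y": 0.1164}]' | python3 drive.py | grep -E 'pos|wrist'
echo '[{"x": -0.02, "y": 0.0192}, {"x": -0.0364, "y": 0.0324}, {"x": -0.0472, "y": 0.0408}, {"x": -0.058, "y": 0.048}, {"x": -0.058, "y": 0.048}]' | python3 drive.py | grep -E 'pos|wrist'
python3 - <<'E'
from h import *
c=cam("wrist");np.save("w2.npy",np.r_[c[0]['origin'],c[0]['attitude']])
cv2.imwrite("pics/w2.png",robot.get_image("wrist")[:,:,::-1]);cv2.imwrite("pics/t2.png",robot.get_image("top")[:,:,::-1]);cv2.imwrite("pics/s2.png",robot.get_image("side")[:,:,::-1])
print(proj("wrist",[[.5205,.1685,.112],[.5205,.1485,.171],[.5205,.1065,.129]],c), proj("side",[[.5205,.1485,.171]]),proj("top",[[.5205,.1485,.171]]))
E
```

```text
position: [0.5537, 0.2501, 0.0865]
wrist_force: [-2.4, -0.3, 7.0]
position: [0.5827, 0.2314, 0.0865]
wrist_force: [-1.5, 0.6, 7.1]
position: [0.595, 0.2165, 0.0865]
wrist_force: [1.0, 0.2, 6.4]
[[211.42263824 304.1032674 ]
 [174.35442976 407.42066219]
 [212.0976381  398.17847634]] [[292.96077275 164.21530086]] [[293.97258007 208.85498878]]
```

```bash
cat > m.py <<'E'
from h import *
import sys
def match(n,ref,img,box,uv0):
    x0,y0,x1,y1=box; t=cv2.resize(ref[y0:y1,x0:x1],None,fx=5,fy=5,interpolation=2)
    X0,Y0=x0-25,y0-20; s=cv2.resize(img[Y0:y1+25,X0:x1+25],None,fx=5,fy=5,interpolation=2)
    r=cv2.matchTemplate(s,t,cv2.TM_CCOEFF_NORMED); _,v,_,l=cv2.minMaxLoc(r)
    uv=np.array(uv0)+[l[0]/5-25,l[1]/5-20]; P=onz(n,uv,.171); d=P[:2]-[.5205,.1685]
    print(n,round(v,3),uv,P[:2].round(4),"r",np.hypot(*d).round(4),"ang",np.degrees(np.arctan2(*d[::-1])).round(1))
k=sys.argv[1]
for n,box,uv in(("side",(284,154,305,180),(294.2,159)),("top",(268,191,293,217),(280,203.8))):
    ref=cv2.imread(f"pics/{n}0.png"); img=cv2.imread(f"pics/{n[0]}{k}.png")
    match(n,ref,ref,box,uv); match(n,ref,img,box,uv)
E
python3 m.py 2
```

```text
side 0.998 [294.2 159. ] [0.5329 0.1837] r 0.0196 ang 50.8
side 0.49 [293.2 163.8] [0.5219 0.1511] r 0.0174 ang -85.4
top 0.999 [280.  203.8] [0.5309 0.1855] r 0.02 ang 58.6
top 0.386 [303.4 210.8] [0.5173 0.124 ] r 0.0446 ang -94.1
```

The side match puts the cup near angle −85°, almost on the pointer's line. I'll lift off straight up and look from the earlier viewing pose.

In the tool's units: -0.11 m is -0.44, -0.06 m is -0.24.

```bash
echo '[{}, {"z": -0.012}, {"z": -0.08}, {"z": -0.24}, {"z": -0.44}]' | python3 drive.py | grep -E 'pos|wrist'
echo '[{"z": -0.2}, {"x": -0.06, "y": -0.12, "z": -0.36}, {"x": -0.18, "y": -0.32, "z": -0.416}, {"x": -0.32, "y": -0.52, "z": -0.416}, {"x": -0.466, "y": -0.72, "z": -0.416}]' | python3 drive.py | grep -E 'pos|wrist'
echo '[{"y": -0.06}, {"y": -0.06}]' | python3 drive.py | grep -E 't:|pos'
python3 - <<'E'
from h import *
c=cam("wrist");np.save("w3.npy",np.r_[c[0]['origin'],c[0]['attitude']])
for n in("wrist","top","side"): cv2.imwrite(f"pics/{n[0]}3.png",robot.get_image(n)[:,:,::-1])
a=cv2.imread("pics/w3.png")[30:260,325:505];b=cv2.imread("pics/t3.png")[165:260,245:385]
cv2.imwrite("pics/c7.png",np.hstack([cv2.resize(a,(360,460),interpolation=2),cv2.copyMakeBorder(cv2.resize(b,(420,285),interpolation=2),0,175,0,0,0)]))
E
python3 m.py 3
```

```text
position: [0.5924, 0.2163, 0.1955]
wrist_force: [0.1, 0.1, 0.8]
position: [0.4118, 0.0993, 0.2998]
wrist_force: [-0.2, -1.3, 0.9]
t: 16.52
position: [0.398, 0.0999, 0.2999]
ee_rot: [0.001, 0.707, 0.707, 0.001]
side 0.998 [294.2 159. ] [0.5329 0.1837] r 0.0196 ang 50.8
side 0.767 [293.6 164.8] [0.5216 0.144 ] r 0.0245 ang -87.5
top 0.999 [280.  203.8] [0.5309 0.1855] r 0.02 ang 58.6
top 0.351 [300.4 201.8] [0.5403 0.1338] r 0.04 ang -60.3
```

View pics/c7.png

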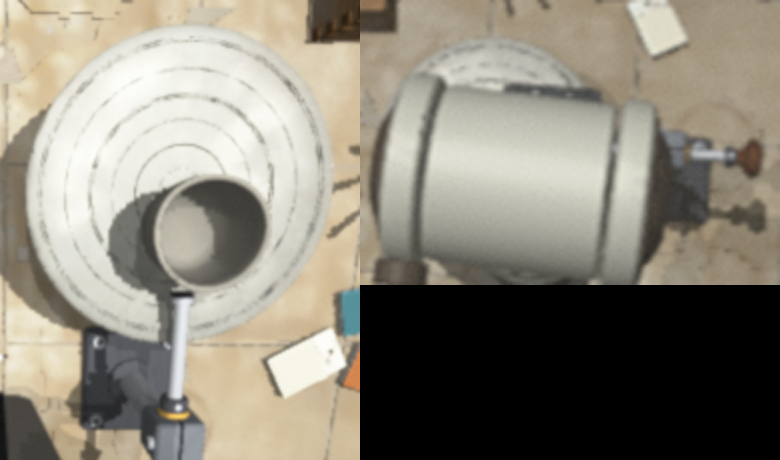

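Wrist crop (2x): rim spans x 155–270, y 174–292, centre about (212,233); pad centre about (181,294), shaft about (176,390); head x 27–332, y 25–341.

Run:
```python
from h import *
from scipy.optimize import least_squares
q=np.load("w3.npy"); p,f,_=cam("wrist"); p=dict(p,origin=q[:3],attitude=q[3:]); c=(p,f,R.from_quat(q[3:],scalar_first=True).as_matrix())
a=np.linspace(0,2*np.pi,720)
def ext(P,r):
    q=proj("wrist",P+np.c_[r*np.cos(a),r*np.sin(a),0*a],c); return np.r_[q.min(0),q.max(0)]
U=lambda x,y:np.array([325+x/2-.25,30+y/2-.25])
fit=lambda o,z,r,g:least_squares(lambda P:ext(np.r_[P,z],r)-o,g,diff_step=1e-4)
h=fit(np.r_[U(27,25),U(332,341)],.112,.1,[.52,.17]);k=fit(np.r_[U(155,174),U(270,292)],.171,.033,[.52,.15])
print("head",h.x,h.fun,"rim",k.x,k.fun)
print("tip",onz("wrist",U(181,294),.129,c),"shaft",onz("wrist",U(177,385),.133,c),onz("wrist",U(179.5,330),.133,c))
```

```text
head [0.52036487 0.16891215] [-0.67876354 -0.49116047  0.70416575  0.71451944] rim [0.52130467 0.14612902] [-0.67627722 -0.44428282  0.68647904  0.52169931]
tip [0.52032155 0.10546842 0.129     ] shaft [0.52123629 0.04514844 0.133     ] [0.51987885 0.08259447 0.133     ]
```

The cup centre is 1 mm off the pointer's line and 23 mm from the axle towards the pointer, so step 1 should be met. Next is the knob at about (0.5215, −0.0665, 0.129), with TCP z ≈ 0.085 to allow for the felt tip offset.

The rows are not in the units I measure in: shifts go in shares of 0.25 m and turns go in shares of 2 rad. I convert before sending: -0.1662 m is -0.6648, -0.125 m is -0.5.

```bash
echo '[{"x": -0.14, "y": 0.1}, {"x": -0.32, "y": 0.24}, {"x": -0.5, "y": 0.38}, {"x": -0.6648, "y": 0.49}, {"x": -0.6648, "y": 0.49}]' | python3 drive.py 0.06 12
echo '[{"z": 0.12}, {"z": 0.28}, {"z": 0.4}, {"z": 0.44}, {"z": 0.44}]' | python3 drive.py
```

```text
t: 17.3
position: [0.5222, -0.0685, 0.2971]
ee_rot: [-0.001, 0.708, 0.706, -0.001]
wrist_force: [-0.8, 0.2, 0.3]
width: 0.0481
finger_force: 0.0
t: 17.92
position: [0.5208, -0.0656, 0.1888]
ee_rot: [-0.0, 0.707, 0.707, -0.0]
wrist_force: [0.0, 0.8, -0.1]
width: 0.0601
finger_force: 0.0
```

Run:
```python
from h import *
s=robot.get_state();P=np.array(s['position']);c=cam("wrist")
K=np.array([.5215,-.0665,.129])
print(P,proj("wrist",[K,P,P+[0,0,.025],P+[.03,0,0]],c).round(1).tolist())
img=robot.get_image("wrist"); cv2.imwrite("pics/w4.png",img[:,:,::-1])
hsv=cv2.cvtColor(img,cv2.COLOR_RGB2HSV); m=((hsv[...,0]<14)&(hsv[...,1]>110)&(hsv[...,2]<170)).astype(np.uint8)
n,l,st,ce=cv2.connectedComponentsWithStats(m)
for i in range(1,n):
    if st[i,4]>60: print(st[i],ce[i].round(1))
s0=cv2.imread("pics/side0.png",0); P0=[.2548,.5148,.1879]; q=proj("side",[P0,[.2548,.5148,.2129]]);print(q)
u,v=q[0].astype(int); print(s0[v-30:v+8:2,u-24:u+26:2])
```

```text
[ 0.52084576 -0.0655935   0.18879223] [[321.7, 204.1], [321.3, 224.5], [321.4, 237.4], [363.1, 224.5]]
[499 100  15  23 192] [506.5 110.4]
[105 117  80  12 129] [141.2 122.9]
[305 189  34  25 635] [321.5 202.4]
[375 217  39  33 280] [396.6 230.4]
[[200.82061486 124.1647404 ]
 [200.10129011 117.8499756 ]]
[[248 111  64  59  55  48  39  20  27  47  42  40  37  73  88  81 128 128
  121 123 116 117 116 118 120]
 [187 150  80  85  81  82  87  86  82  91  48  20 123  78  82  82 126 122
  123 122 120 121 124 124 122]
 [123 126  65  72  83  81  80  82  83  82  81  19  56  22  18  27 127 121
  123 119 120 121 123 119 121]
 [118 122  72  83  86  80  80  84  80  73  68  55 129  44  23  32  59 120
  120 122 123 123 122 117 120]
 [119 125  80  60  76  85  83  84  81  80  84 121 121  37  30  20  56 120
  120 125 123 122 121 121 118]
 [118 120 120 117 119 116  92  78  83  69 116 114 121  38  36  21  66 124
  118 120 114 118 117 118 119]
 [115 118 117 115 115 115  74  84  80  68 113 112 117  37  28  19  65 122
  126 128 143 145 159 177 193]
 [118 112 112 112 113 111 115  78  83  82  54 162 178 130  
[... 501 characters left out ...]
78  84  63 119 113 113 113 116 136 152
  159 190 214 226 239 238 250]
 [113 111 115 114 123 144 145 166  86  79  57 245 235 251 255 255 251 250
  251 246 246 236 235 237 228]
 [230 242 247 255 255 253 249 254 111  79  67 231 232 229 224 225 236 236
  236 235 235 235 237 231 227]
 [234 241 227 217 232 235 235 237 239 244 243 238 232 227 231 228 220 212
  191 175 166 149 138 130 123]
 [237 234 233 234 228 225 222 202 178 176 153 135 128 123 122 119 118 122
  119 118 120 117 119 121 116]
 [138 133 126 123 122 118 116 119 119 116 119 121 118 115 118 117 120 119
  123 123 129 129 134 131 136]
 [119 120 115 114 115 119 123 121 120 124 126 129 128 133 136 137 137 137
  139 138 139 138 136 139 138]]
```

The knob sits at (321.5,202), within 2 px of where it was predicted, and the open fingers show the same tip offset. I'll descend and pinch.

In the tool's units: 0.103 m is 0.412, 0.095 m is 0.38.

```bash
echo '[{"x": -0.004, "z": 0.16}, {"x": -0.004, "z": 0.28}, {"x": -0.004, "z": 0.38}, {"x": -0.004, "z": 0.412}, {"x": -0.004, "z": 0.412}]' | python3 drive.py
echo '[{}, {}, {}, {}]' | python3 drive.py 0.02 12
```

```text
t: 18.6
position: [0.5216, -0.0674, 0.0867]
ee_rot: [0.001, 0.707, 0.707, 0.0]
wrist_force: [0.8, -0.4, -0.8]
width: 0.0603
finger_force: 0.0
t: 19.1
position: [0.5226, -0.0674, 0.0866]
ee_rot: [0.002, 0.707, 0.707, 0.001]
wrist_force: [4.6, 0.6, -0.1]
width: 0.0328
finger_force: 12.0
```

In the tool's units: 0.012 m is 0.048, 0.001 m is 0.004.

```bash
echo '[{"x": 0.004, "y": 0.004}, {"x": 0.012, "y": 0.004}, {"x": 0.024, "y": 0.004}, {"x": 0.036, "y": 0.004}, {"x": 0.048, "y": 0.004}]' | python3 drive.py | grep -E 'pos|wrist_|wid|fing'
echo '[{"x": 0.012}, {"x": 0.024}, {"x": 0.036}, {"x": 0.048}, {"x": 0.06}]' | python3 drive.py | grep -E 'pos|wrist_|wid|fing'
```

```text
position: [0.5225, -0.0555, 0.0865]
wrist_force: [2.0, -3.2, 5.2]
width: 0.032
finger_force: 12.0
position: [0.5225, -0.0405, 0.0865]
wrist_force: [2.0, -2.1, 5.9]
width: 0.0326
finger_force: 12.0
```

In the tool's units: 0.005 m is 0.02, 0.004 m is 0.016.

```bash
echo '[{"x": 0.008}, {"x": 0.016}, {"x": 0.02}, {"x": 0.02}]' | python3 drive.py | grep -E 'pos|wrist_|wid|fing'
echo '[{"x": 0.004}, {"x": 0.008}, {"x": 0.008}]' | python3 drive.py | grep -E 'pos|wrist_|wid|fing'
```

```text
position: [0.5224, -0.0354, 0.0864]
wrist_force: [2.1, -2.0, 5.5]
width: 0.0326
finger_force: 12.0
position: [0.5225, -0.0353, 0.0865]
wrist_force: [0.1, -8.1, 4.6]
width: 0.0327
finger_force: 12.0
```

The pointer is at its stop: 32 mm of travel and the force rose to 8 N. I'll draw it back.

In the tool's units: -0.019 m is -0.076, -0.015 m is -0.06.

```bash
echo '[{"x": -0.012}, {"x": -0.028}, {"x": -0.044}, {"x": -0.06}, {"x": -0.076}]' | python3 drive.py | grep -E 'pos|wrist_|wid'
echo '[{"x": -0.016}, {"x": -0.032}, {"x": -0.048}, {"x": -0.056}, {"x": -0.056}]' | python3 drive.py | grep -E 'pos|wrist_|wid'
echo '[{"x": -0.004}, {"x": -0.008}, {"x": -0.008}]' | python3 drive.py | grep -E 'pos|wrist_|wid'
```

```text
position: [0.5225, -0.0514, 0.0864]
wrist_force: [2.6, 1.3, 5.7]
width: 0.0326
position: [0.5226, -0.0657, 0.0864]
wrist_force: [2.2, 0.7, 4.8]
width: 0.033
position: [0.5226, -0.0674, 0.0864]
wrist_force: [2.7, 1.7, 6.4]
width: 0.0326
```

In the tool's units: -0.0015 m is -0.006, -0.001 m is -0.004.

```bash
echo '[{"x": -0.004}, {"x": -0.006}, {"x": -0.006}]' | python3 drive.py | grep -E 'pos|wrist_|wid'
```

```text
position: [0.5226, -0.0674, 0.0864]
wrist_force: [1.1, 5.2, 6.8]
width: 0.0324
```

At the rear stop. I'll release, lift straight up, clear the arm to the side, then check the cup.

In the tool's units: 0.001 m is 0.004.

```bash
echo '[{"x": 0.004}, {"x": 0.004}, {"x": 0.004}, {"x": 0.004}]' | python3 drive.py 0.07 | grep -E 'pos|wrist_|wid'
echo '[{"z": -0.04}, {"z": -0.16}, {"z": -0.36}, {"z": -0.6}, {"z": -0.852}]' | python3 drive.py | grep -E 'pos|wrist_'
echo '[{"x": 0.16, "y": -0.12}, {"x": 0.32, "y": -0.24}, {"x": 0.5, "y": -0.38}, {"x": 0.6648, "y": -0.49}, {"x": 0.6648, "y": -0.49}]' | python3 drive.py | grep -E 't:|pos'
python3 - <<'E'
from h import *
c=cam("wrist")
for n in("wrist","top","side"): cv2.imwrite(f"pics/{n[0]}5.png",robot.get_image(n)[:,:,::-1])
a=cv2.imread("pics/w3.png");b=cv2.imread("pics/w5.png")
t=a[114:179,400:463]; r=cv2.matchTemplate(b[60:220,330:500],t,5); _,v,_,l=cv2.minMaxLoc(r)
uv=np.array([430.8,146])+[330+l[0]-400,60+l[1]-114]; print(v,uv,onz("wrist",uv,.171,c))
# rim circle search: darkness contrast across projected rim circle
g=cv2.GaussianBlur(cv2.cvtColor(b,cv2.COLOR_BGR2GRAY),(0,0),.8).astype(np.float32)
al=np.linspace(0,2*np.pi,180)
def samp(x,y,rr):
    q=proj("wrist",np.c_[x+rr*np.cos(al),y+rr*np.sin(al),0*al+.171],c).astype(np.float32); return cv2.remap(g,q[:,:1],q[:,1:],1)
print(max((float((samp(x,y,.036)-samp(x,y,.0325)).mean()),x.round(4),y.round(4)) for x in np.arange(.505,.536,.001) for y in np.arange(.14,.186,.001)))
tip=proj("wrist",[[.5205,.1065,.129],[.5205,.1385,.129]],c);print(tip)
print(g[int(tip[1,1])-6:int(tip[0,1])+8:2,int(tip[0,0])-12:int(tip[0,0])+14:2].astype(int))
E
python3 m.py 5
```

```text
position: [0.5214, -0.0687, 0.0853]
wrist_force: [0.6, 0.8, 0.2]
width: 0.0691
position: [0.5214, -0.0686, 0.3007]
wrist_force: [1.2, -0.5, -0.0]
t: 24.98
position: [0.3983, 0.0993, 0.2994]
ee_rot: [0.001, 0.706, 0.709, 0.001]
0.9365534782409668 [431.8 125. ] [0.51975412 0.16998971 0.171     ]
(48.6330680847168, np.float64(0.515), np.float64(0.168))
[[415.39521998 176.0767984 ]
 [417.4923266  150.94340632]]
[[ 72  68  98 164 180 167 169 169 166 162 154 142 128]
 [ 75  72  74 117 170 163 149 146 143 138 130 122 114]
 [ 80  76  70  79 126 167 159 134 122 118 115 111 107]
 [ 84  81  79  79  88 125 165 167 142 119 108 103 100]
 [ 84  84  83  83  83  88 116 158 175 162 146 129 121]
 [ 84  84  84  84  87  93 101 145 179 178 181 178 178]
 [ 86  84  84  89 106 149 168 192 202 196 188 187 189]
 [112 113 116 135 169 199 209 207 206 201 194 192 196]
 [177 172 175 183 198 205 206 203 204 200 195 198 205]
 [207 202 202 204 205 208 212 208 204 202 204 208 214]
 [221 222 222 218 216 216 215 212 206 206 216 223 227]
 [225 229 231 227 225 223 223 223 220 221 226 227 225]
 [223 229 231 228 226 225 225 227 227 225 221 217 215]
 [211 204 205 203 198 195 196 197 206 210 197 201 215]
 [220 210 211 207 201 199 198 201 208 215 213 217 223]
 [222 208 203 199 195 193 194 199 202 211 219 221 224]
 [183 141 134 120  94  87  89  95 109 153 207 220 223]
 [157 115 106  85  75  88 101 108 117 146 206 220 222]
 [159 114 103  89 118 165 201 218 213 201 212 218 220]
 [159 114 100  87 112 167 213 229 212 197 211 219 223]]
side 0.998 [294.2 159. ] [0.5329 0.1837] r 0.0196 ang 50.8
side 0.873 [292.  161.6] [0.5217 0.1672] r 0.0018 ang -47.9
top 0.999 [280.  203.8] [0.5309 0.1855] r 0.02 ang 58.6
top 0.334 [299.4 201.4] [0.5411 0.1364] r 0.0381 ang -57.3
```

The cup stands within about 1.5 mm of the axle, matched in both wrist and side views, and the dark pad is back at its drawn-back position.

```bash
python3 -c "
from station import robot
print(robot.job_done())"
```

```text
the job is handed in; nothing more can be done
None
```

I turned the wheel until the cup's high spot was about 1 mm off the pointer's line, pushed the pointer in to its stop and drew it fully back. The last wrist and side images put the cup within about 2 mm of the axle, and I handed the job in at about 25 s; the hand-in returned no verdict.

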